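# Take the label cassette out of the shop's label printer

## Robot

A 7-joint arm with a two-finger parallel gripper is mounted at the origin on the work surface. World frame = base frame: x ahead of the robot, y to its left, z up, the work surface at z = 0. Lengths are in mm, angles in rad, forces in N, time in s.
With the tool pointing down it reaches from about 400 to 875 mm from the base axis. Payload 4.4 kg.
Tool frame: the origin (TCP) lies at the very end of the fingers, on their centre line; the grasp point (between the pads) lies 19 mm behind it; y points along the fingers, z is the direction in which the jaws open and shut, and the axes are right-handed (so a half turn about y gives the same grasp; the last joint's range is limited). The gripper opens to 85 mm and grips with 20 to 120 N. Pads are 22 mm wide; open, the fingers measure 114 mm over their backs; the gripper's body (76 mm by 85 mm) begins 54 mm behind the grasp point. The pads swing forward as they close: fully open they stand 13 mm farther back than shut.
Start: joints at [-1.365, 0.628, 0.038, 1.517, -0.027, 0.996, -0.02], TCP at [174.478, 626.159, 231.313] pointing down, gripper open.
Joint ranges: [-3.06, 3.06], [-0.37, 2.12], [-1.25, 1.32], [0.18, 2.47], [-1.1, 4.24], [0.23, 1.98], [-2.94, 2.94]. Speed limits (rad/s): [2.57, 2.57, 3.14, 3.14, 3.14, 3.14, 3.14].

## Interface

Orientations are given as [roll, pitch, yaw] about the fixed x, y, z axes, in that order (R = Rz(yaw) Ry(pitch) Rx(roll)).
In Python, from cell import * gives the robot as it stands.
- The arm moves only by the tool apply_moves, never from a script. Its argument "targets" is a list of rows, each a list of 6 numbers: the shift along the tool's x, y, z in units of 40 mm (1.0 is 40 mm), then the turn, a rotation vector about the tool's x, y, z in units of 8 degrees (1.0 is 8 degrees). A call has 1 to 12 rows; each row shifts and turns the commanded pose from where the row before left it, along the tool's axes as they then stand; what a row does not reach is not made up. A row lasts 1/8 s, in which the tool goes at most 62.5 mm and 10.7 degrees, less where a joint would pass 70% of its speed; a pose out of reach is approached as far as the arm can. A call is refused whole if a number of a shift passes 1 or a number of a turn 1, either way. A call with a gripper value outside its range is refused whole. "jaw" is the gripper command: -1 is shut, 1 is fully open, values between are in proportion, set as the call begins (left out, the last holds). The fingers move at their own pace and stop on an object; the grip force is fixed at half the most. Time passes only in rows, so rows that do not move let the fingers close. It gives the time, the measured TCP pose, the force and the opening at its end, in the units of the state.
- read_state(): the state, without advancing time (a new reading comes with each control period).
- get_image(name): name is "scene" or "top" or "wrist"; returns the picture (480x640x3 uint8, red, green, blue); there is no depth.
- calibration(name): a dict with "fx", "fy", "cx", "cy" (pixels), "k1" (the pictures are not rectified: a ray, as slopes to the right and down, at radius r is drawn at 1 + k1 r^2 times it, then the intrinsics apply), "world_from_camera" (4x4, takes a point from camera to world coordinates). Camera axes: x right, y down, z forward; pixel columns grow to the right and rows downward; lengths in mm; the calibration is good to about 2 mm. A picture is of the moment at which its call begins: read the wrist's pose just before it. calibration takes no time and is no camera call; for the wrist camera it gives the pose at the moment of the call.
- finish_job(): hands the job in, once; it reports no verdict.
The state is a dict: "clock": time; "qpos": joint angles; "qd": joint speeds; "tau": joint torques, N m; "eef_pos": TCP position; "tool_rot": TCP orientation; "force": force on the tool from outside, world axes, zero at the start; "torque": the same for the moment, N m; "width": finger opening in mm.
Only numpy, scipy, OpenCV 4.12 (cv2) and the standard library are available. Lean on these libraries where they do the work, as an engineer would, in place of code of your own. Each camera call takes 0.05 s, during which the arm holds its last target. There are 200 camera calls.

## Task

The label printer on the cake-shop counter is due for a new cassette: swing its cover up until it stands upright or leans back, then pinch the cassette's two side catches together so that they let go, and lift the cassette out of its bay. Finish while still holding the cassette by its pinched catches, level and still, with its underside at least 5 cm above the printer's deck and clear of every part of the printer; leave the cover open and the other things on the counter where they are.

Things in the scene. Friction and masses are not known exactly. Their poses are not given: they have to be found in the camera images.
- printer: Desktop label printer, white, fixed. Origin: centre of its underside, on the counter; z up; its front (pull lip) faces its own -x, the cover's hinge lies along y at the rear. Base 200 mm (x) by 176 mm (y), flat deck 85 mm above the counter, 144 mm high with the cover shut. The bay, 83 by 51 mm and 40 mm deep, is centred on the origin. The deck is bare beside the catches.
- cover_hinge (a point): Middle of the cover's hinge axis: 95 mm behind the printer's origin (+x), 86 mm above the counter. The axis is the printer's y.
- cover_lip (a point): Middle of the grey pull lip on the cover's front wall (wall 176 mm wide): a tab 40 mm wide (y), 8 mm thick (z), 30 mm out (x); this point lies 14 mm from its free edge. Cover shut: 211 mm ahead (-x) of the hinge and 16 mm up. Pinched by its two ends (along y), fingers reaching under 8 mm past its middle, it pivots between them as the cover turns and the hand can stay upright.
- cover (a joint): Angle of the cover about its hinge, rad: 0 shut, 1.57 upright, 1.8 at its stop, leaning back. Stiff hinge: it stays at any angle; about 3 N at the lip raises it. May start ajar. The cover is a hollow hood 195 mm (x) by 176 mm, 58 mm high, with a clear window in its top; shut, it covers the cassette.
- cassette: Label cassette, a grey open-topped holder with a white label roll, 80 mm (x) by 48 mm (y), 80 mm high, 0.2 to 0.35 kg, loose in the bay with 1 mm play. Origin: centre of its underside; axes as the printer's; seated, 45 mm above the counter, 40 mm below the deck. Over the two catches on its y sides it measures 62 mm, pinched 52 mm. Hooked catches block lifting; it is free with each over 3.5 mm in.
- catch_left (a joint): Travel of the catch on the cassette's +y side, m: 0 out (hooked under the bay's edge), 0.005 fully in; its spring pushes out with 3 N at rest, 7 N fully in. The catch is a black ribbed upright plate 25 mm wide (x), in the middle of that side, from the deck to 38 mm above it (40 to 78 mm above the cassette's underside) free for a finger.
- catch_right (a joint): The same for the catch on the cassette's -y side.
- spare_roll: Bystander: spare roll of labels standing on end, 68 mm across, 36 mm high, loose. Origin: centre of its underside.
- jam_jar: Bystander: jam jar, 64 mm across, 88 mm high, loose. Origin: centre of its underside.
- coin_tray: Bystander: flat dark coin tray, 100 by 140 by 22 mm, loose. Origin: centre of its underside.
- cake_box: Bystander: cake box with a white lid, 120 by 130 by 85 mm, loose. Origin: centre of its underside.

How it is judged:
By the outcome, as a careful person would: the job done as asked, in the order asked, and still so for the second after the job is handed in, while the arm keeps its last pose, push and grip.
It also fails if it takes over 53 s, if anything falls off the work surface, if the arm or the gripper's body presses on something with over 40 N, if the wrist force passes 120 N, or if a joint passes its speed limit or range.

## Working session

There is one attempt and no reset: what is moved stays moved. The work goes in short steps, Python scripts to look and compute and a tool call to move; the robot and the scene stay as the last step left them, time stands still between calls to the robot, and variables do not carry over. Pictures are saved under pics/ and viewed, about 8 in all and at most 12, crops included, and the job is handed in when it is done.

Besides the shell and the picture viewer there is one more tool, called after ">>>" by a JSON object that holds its "api" and its "payload". apply_moves: Moves the arm, as the interface text tells. Its arguments: {"type":"object","properties":{"targets":{"type":"array"},"jaw":{"type":"number"}},"required":["targets"]}

```bash
ls; mkdir -p pics
python3 - <<'E'
from cell import *
import cv2,numpy as np
print(read_state())
for n in("scene","top"):
    c=calibration(n); print(n,{k:np.round(v,3).tolist() for k,v in c.items()})
    cv2.imwrite(f"pics/{n}1.png",get_image(n)[:,:,::-1])
E
```

```text
pics
{'clock': 0.0, 'qpos': array([-1.36479758,  0.62933167,  0.03842065,  1.51836588, -0.02700895,
        0.99628666, -0.01999248]), 'qd': array([ 0.00032512, -0.00030894, -0.00076296,  0.00074231,  0.00083045,
        0.00031306, -0.00025851]), 'tau': array([-2.01970443e-04, -5.63410020e+01,  1.22684229e+00, -1.93430650e+01,
        1.12193293e-02,  1.08873876e-02, -2.08690047e-06]), 'eef_pos': array([174.29316485, 625.55388995, 230.39873169]), 'tool_rot': array([-1.57267074e+00, -3.86594726e-06, -2.71778807e-01]), 'force': array([-0.06569699, -0.02740421, -1.05794255]), 'torque': array([0.03879036, 0.0069151 , 0.02783281]), 'width': 85.51401545058194}
scene {'fx': 535.926, 'fy': 535.926, 'cx': 317.544, 'cy': 237.406, 'k1': -0.161, 'world_from_camera': [[0.633, 0.587, -0.505, 1167.288], [0.774, -0.473, 0.42, -485.009], [0.008, -0.657, -0.754, 923.126], [0.0, 0.0, 0.0, 1.0]]}
top {'fx': 560.072, 'fy': 560.072, 'cx': 322.985, 'cy': 240.446, 'k1': 0.055, 'world_from_camera': [[-0.026, -0.983, 0.183, 333.156], [-0.999, 0.03, 0.02, -17.089], [-0.026, -0.182, -0.983, 1398.364], [0.0, 0.0, 0.0, 1.0]]}
```

View pics/scene1.png

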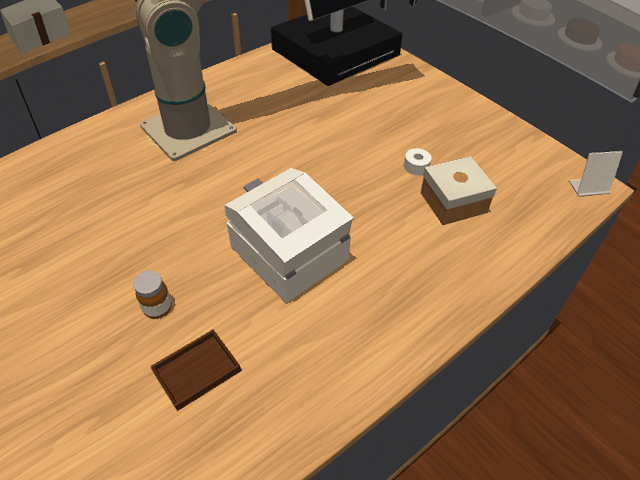

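View pics/top1.png

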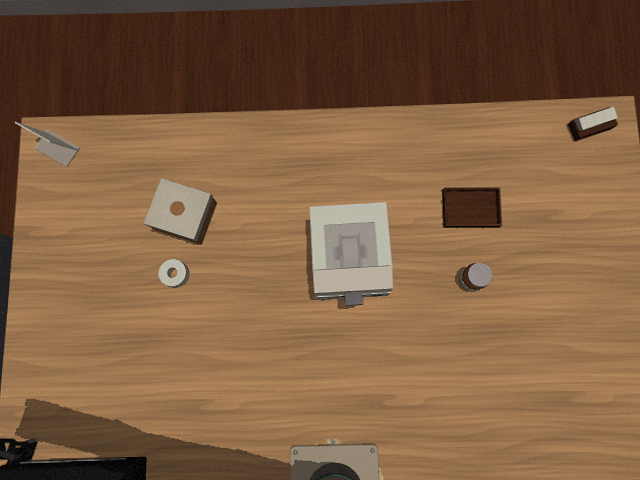

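Top view: the printer is at about (351,250), with its grey lip at (353,299) facing the robot. Scene view: the hinges are at (291,274) and (346,239). I'll crop both closer.

```bash
cat > h.py <<'E'
import numpy as np, cv2
from cell import *
def ray(c,u,v):
    K=np.array([[c["fx"],0,c["cx"]],[0,c["fy"],c["cy"]],[0,0,1.]])
    p=cv2.undistortPoints(np.array([[[u,v]]],float),K,np.array([c["k1"],0,0,0,0.]))[0,0]
    T=np.array(c["world_from_camera"]); return T[:3,3],T[:3,:3]@[p[0],p[1],1]
def onz(c,u,v,z):
    o,d=ray(c,u,v); return o+d*(z-o[2])/d[2]
def tri(cs,ps):
    A=np.zeros((3,3));b=np.zeros(3)
    for c,p in zip(cs,ps):
        o,d=ray(c,*p); d=d/np.linalg.norm(d); M=np.eye(3)-np.outer(d,d);A+=M;b+=M@o
    x=np.linalg.solve(A,b)
    return x,[np.linalg.norm(np.cross(x-ray(c,*p)[0],ray(c,*p)[1]/np.linalg.norm(ray(c,*p)[1]))) for c,p in zip(cs,ps)]
E
python3 - <<'E'
import cv2,numpy as np
a=cv2.imread("pics/scene1.png")[160:310,215:365]; b=cv2.imread("pics/top1.png")[190:320,290:420]
a=cv2.resize(a,(400,400),interpolation=cv2.INTER_CUBIC);b=cv2.resize(b,(400,400),interpolation=cv2.INTER_CUBIC)
cv2.imwrite("pics/crop1.png",np.hstack([a,b]))
E
```

```text
(no output)
```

View pics/crop1.png

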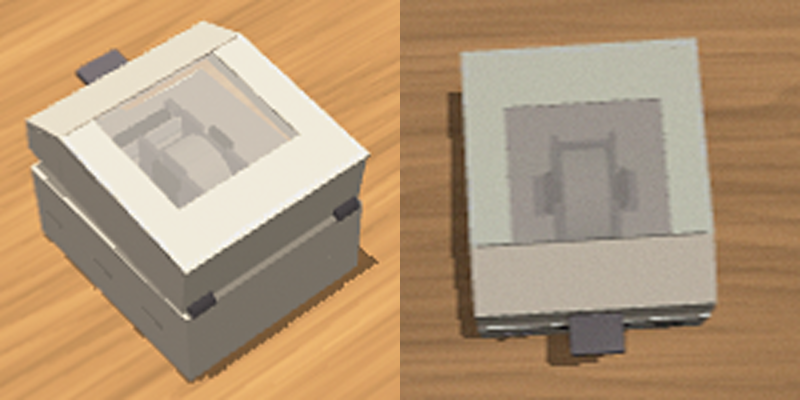

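Run:
```python
from h import *
np.set_printoptions(precision=1,suppress=True)
S,T=calibration("scene"),calibration("top")
s=lambda x,y:(215+x/2.667-.3,160+y/2.667-.3)
t=lambda x,y:(290+(x-400)/3.077-.3,190+y/3.077-.3)
for n,a,b in [("rear+y",s(369,153),t(461,52)),("rear-y",s(187,273),t(697,38)),("lip+y",s(105,49),t(571,354)),("lip-y",s(76,74),t(623,352)),
 ("crease-y",s(66,134),t(708,232)),("crease+y",s(239,36),t(476,245))]:
    print(n,*tri([S,T],[a,b]))
for n,p in [("base rear-y",s(193,380)),("base rear+y",s(360,270))]: print(n,onz(S,*p,0))
for n,p in [("hinge-y",s(200,304)),("hinge+y",s(346,208))]: print(n,onz(S,*p,86))
for n,p in [("deck front -y",s(32,168)),("deck rear -y",s(190,318)),("deck rear +y",s(361,205))]: print(n,onz(S,*p,85))
```

```text
rear+y [647.2  38.6 142.5] [np.float64(0.5811077978187988), np.float64(0.5811077978187187)]
rear-y [ 652.7 -137.4  142.5] [np.float64(1.5380941464522102), np.float64(1.5380941464520677)]
lip+y [418.5 -39.9 130.3] [np.float64(3.2269800811260185), np.float64(3.2269800811257907)]
lip-y [421.1 -75.1 124.6] [np.float64(0.3300231949894417), np.float64(0.3300231949894222)]
crease-y [ 503.6 -136.8  161.2] [np.float64(1.5796105763762485), np.float64(1.5796105763761612)]
crease+y [499.1  30.6 160.2] [np.float64(1.3327771650822402), np.float64(1.332777165082211)]
base rear-y [ 647.3 -132.7    0. ]
base rear+y [646.9  40.6   0. ]
hinge-y [ 645.5 -120.9   86. ]
hinge+y [642.4  24.   86. ]
deck front -y [ 452.4 -142.8   85. ]
deck rear -y [ 650.5 -133.9   85. ]
deck rear +y [646.8  35.8  85. ]
```

>>> {"api": "apply_moves", "payload": {"targets": [[1,0,0,0,-0.73,0],[1,0,0,0,-0.73,0],[1,0,0,0,-0.73,0],[0.35,0,-1,0,0,0],[0.35,0,-1,0,0,0],[0.35,0,-1,0,0,0],[0.35,0,-1,0,0,0],[0.35,0,-1,0,0,0],[0.35,0,-1,0,0,0],[0.35,0,-1,0,0,0],[0.35,0,-1,0,0,0],[0.3,0,-1,0,0,0]], "jaw": 1}}

```text
clock: 1.6
eef_pos: [428.8, 248.9, 231.1]
tool_rot: [-1.571, 0.0, 0.034]
force: [0.1, -0.1, -1.3]
width: 85.2
```

>>> {"api": "apply_moves", "payload": {"targets": [[0,0,-1,0,0,0],[0,0,-1,0,0,0],[0,0,-1,0,0,0],[0,0,-1,0,0,0],[0,0,-1,0,0,0],[0,0,-0.8,0,0,0],[0,0,-0.5,0,0,0]]}}

```text
clock: 2.48
eef_pos: [436.7, -3.4, 231.1]
tool_rot: [-1.571, 0.001, 0.032]
force: [-0.7, 0.7, 0.4]
width: 85.7
```

Run:
```python
from h import *
np.set_printoptions(precision=3,suppress=True)
s=read_state(); print(s["clock"],s["eef_pos"],s["tool_rot"],s["qpos"],s["force"])
```

```text
2.475 [436.678  -3.355 231.141] [-1.571  0.001  0.032] [-0.06   0.329  0.005  2.081 -0.002  0.732  1.548] [-0.729  0.665  0.406]
```

>>> {"api": "apply_moves", "payload": {"targets": [[0,0,-0.9,0,0,0],[0,0,-0.4,0,0,0],[0,0,0,0,0,0]]}}

```text
clock: 2.85
eef_pos: [438.5, -54.6, 231.1]
tool_rot: [-1.571, 0.001, 0.031]
force: [-0.3, 0.7, 0.2]
width: 84.9
```

Run:
```python
from h import *
np.set_printoptions(precision=3,suppress=True)
s=read_state(); c=calibration("wrist"); im=get_image("wrist"); cv2.imwrite("pics/w1.png",im[:,:,::-1])
import pickle; pickle.dump((s,c),open("w1.pkl","wb"))
print(s["clock"],s["eef_pos"],s["tool_rot"]); print(c)
```

```text
2.85 [438.525 -54.588 231.092] [-1.571  0.001  0.031]
{'fx': 383.0818897083131, 'fy': 383.0818897083131, 'cx': 318.27061513976093, 'cy': 233.8915959971624, 'k1': -0.06052653800829022, 'world_from_camera': array([[ -0.031,   0.949,   0.314, 359.154],
       [  1.   ,   0.029,   0.011, -57.046],
       [  0.001,   0.314,  -0.949, 374.042],
       [  0.   ,   0.   ,   0.   ,   1.   ]])}
```

View pics/w1.png

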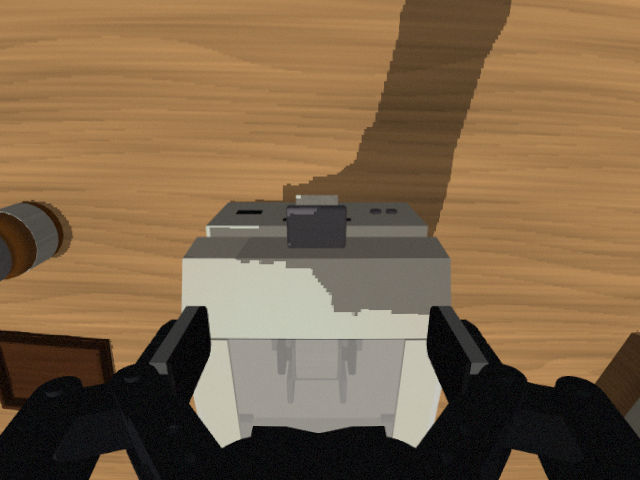

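Wrist view: lip's free edge runs from (288,206) to (346,206) and its root from (289,247) to (346,247), roughly between the fingers. The cassette shows through the window below.

Run:
```python
from h import *
import pickle; s,c=pickle.load(open("w1.pkl","rb"))
np.set_printoptions(precision=1,suppress=True)
for p,z in [((287.5,206),127),((346.5,206),127),((288.5,247.5),124.5),((346.5,247.5),124.5),((183,258),110),((450,258),110)]: print(p,onz(c,*p,z))
T=calibration("top")
print("2-view edge mid",tri([c,T],[(317,206),(353.75,304.4)]))
```

```text
(287.5, 206) [421.9 -75.3 127. ]
(346.5, 206) [420.7 -36.2 127. ]
(288.5, 247.5) [452.2 -74.6 124.5]
(346.5, 247.5) [450.9 -34.4 124.5]
(183, 258) [ 468.5 -154.5  110. ]
(450, 258) [462.3  44.9 110. ]
2-view edge mid (array([420.2, -56. , 131.5]), [np.float64(0.18595281828223337), np.float64(0.18595281828219343)])
```

>>> {"api": "apply_moves", "payload": {"targets": [[-0.1,0.8,-0.01,0,0,0],[0,0.8,0,0,0,0],[0,0.8,0,0,0,0],[0,0.4,0,0,0,0],[0,0.15,0,0,0,0],[0,0,0,0,0,0]]}}

```text
clock: 3.65
eef_pos: [434.9, -53.3, 113.3]
tool_rot: [-1.57, 0.0, 0.035]
force: [-0.5, -0.5, 0.3]
width: 85.4
```

>>> {"api": "apply_moves", "payload": {"targets": [[0,0,0,0,0,0],[0,0,0,0,0,0],[0,0,0,0,0,0],[0,0,0,0,0,0],[0,0,0,0,0,0],[0,0,0,0,0,0]], "jaw": -1}}

```text
clock: 4.4
eef_pos: [435.1, -56.3, 113.8]
tool_rot: [-1.573, -0.001, 0.032]
force: [-0.1, -6.6, 0.7]
width: 38.5
```

Run:
```python
import numpy as np
th=np.linspace(0.105,1.705,21)
x=-211*np.cos(th)+16*np.sin(th); z=211*np.sin(th)+16*np.cos(th)
print([[round(a,2),round(-b,2),0,0,0,0] for a,b in zip(np.diff(x)/40,np.diff(z)/40)]); print(x[0],x[-1]-x[0],z[-1]-z[0])
```

```text
[[np.float64(0.09), np.float64(-0.41), 0, 0, 0, 0], [np.float64(0.13), np.float64(-0.4), 0, 0, 0, 0], [np.float64(0.16), np.float64(-0.39), 0, 0, 0, 0], [np.float64(0.19), np.float64(-0.38), 0, 0, 0, 0], [np.float64(0.22), np.float64(-0.36), 0, 0, 0, 0], [np.float64(0.25), np.float64(-0.34), 0, 0, 0, 0], [np.float64(0.27), np.float64(-0.32), 0, 0, 0, 0], [np.float64(0.3), np.float64(-0.3), 0, 0, 0, 0], [np.float64(0.32), np.float64(-0.28), 0, 0, 0, 0], [np.float64(0.34), np.float64(-0.25), 0, 0, 0, 0], [np.float64(0.36), np.float64(-0.22), 0, 0, 0, 0], [np.float64(0.38), np.float64(-0.19), 0, 0, 0, 0], [np.float64(0.39), np.float64(-0.16), 0, 0, 0, 0], [np.float64(0.4), np.float64(-0.13), 0, 0, 0, 0], [np.float64(0.41), np.float64(-0.1), 0, 0, 0, 0], [np.float64(0.42), np.float64(-0.06), 0, 0, 0, 0], [np.float64(0.42), np.float64(-0.03), 0, 0, 0, 0], [np.float64(0.42), np.float64(0.0), 0, 0, 0, 0], [np.float64(0.42), np.float64(0.04), 0, 0, 0, 0], [np.float64(0.42), np.float64(0.07), 0, 0, 0, 0]]
-208.16101603867082 252.24919764231547 168.93571649884365
```

>>> {"api": "apply_moves", "payload": {"targets": [[0.09,-0.41,-0.03,0,0,0],[0.13,-0.4,-0.03,0,0,0],[0.16,-0.39,0,0,0,0],[0.19,-0.38,0,0,0,0],[0.22,-0.36,0,0,0,0],[0.25,-0.34,0,0,0,0]]}}

```text
clock: 5.15
eef_pos: [477.7, -55.1, 204.6]
tool_rot: [-1.571, -0.002, 0.034]
force: [6.6, -0.2, -11.6]
width: 38.4
```

>>> {"api": "apply_moves", "payload": {"targets": [[0.31,-0.28,0,0,0,0],[0.3,-0.3,0,0,0,0],[0.32,-0.28,0,0,0,0],[0.34,-0.25,0,0,0,0],[0.36,-0.22,0,0,0,0],[0.38,-0.19,0,0,0,0],[0.39,-0.16,0,0,0,0]]}}

```text
clock: 6.02
eef_pos: [569.5, -52.3, 270.8]
tool_rot: [-1.571, 0.007, 0.033]
force: [-2.8, -1.7, -4.0]
width: 38.3
```

Run:
```python
from h import *
im=get_image("scene"); cv2.imwrite("pics/s2.png",im[40:340,130:530,::-1].copy())
```

```text
(no output)
```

View pics/s2.png

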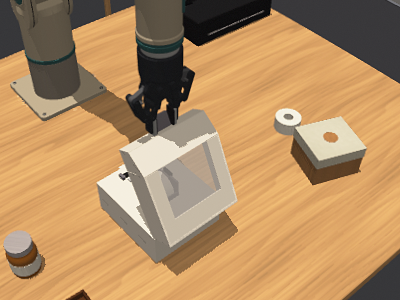

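The cover is about 65° open and the fingers are still holding the lip. Continuing the arc.

>>> {"api": "apply_moves", "payload": {"targets": [[0.4,-0.13,0,0,0,0],[0.41,-0.1,0,0,0,0],[0.42,-0.06,0,0,0,0],[0.42,-0.03,0,0,0,0]]}}

```text
clock: 6.58
eef_pos: [636.2, -50.2, 283.4]
tool_rot: [-1.571, 0.006, 0.034]
force: [-3.5, -0.9, -3.7]
width: 37.8
```

>>> {"api": "apply_moves", "payload": {"targets": [[0.42,0,0,0,0,0],[0.42,0.04,0,0,0,0],[0.42,0.07,0,0,0,0],[0,0,0,0,0,0]]}}

```text
clock: 7.08
eef_pos: [689.2, -47.0, 279.4]
tool_rot: [-1.57, -0.0, 0.035]
force: [-1.4, -0.3, -1.1]
width: 12.7
```

The width fell to 12.7, so the lip slipped out late in the arc. I'll look before moving.

Run:
```python
from h import *
s=get_image("scene")[60:310,190:440,::-1]; t=get_image("top")[170:320,250:440,::-1]
a=cv2.resize(s,(400,400),interpolation=cv2.INTER_CUBIC);b=cv2.resize(t,(400,316),interpolation=cv2.INTER_CUBIC)
b=np.vstack([b,np.zeros((84,400,3),np.uint8)])
cv2.imwrite("pics/s3.png",np.hstack([a,b])); print(read_state()["width"])
```

```text
0.30199909062404756
```

View pics/s3.png

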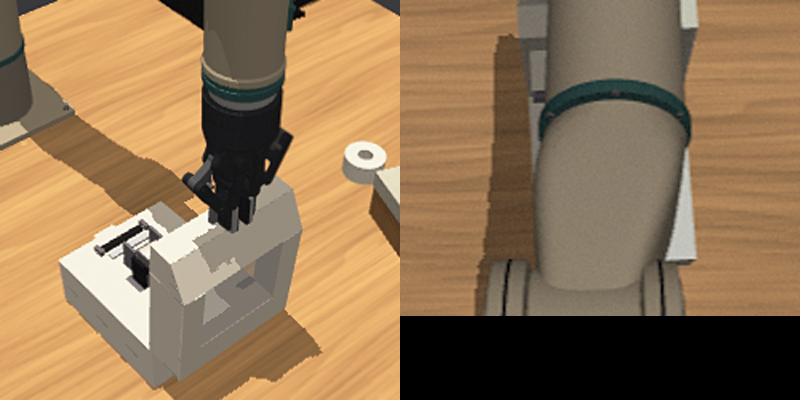

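The cover is roughly upright. The shut fingers are now behind the lip, on its +x side. I'll rise, step back in front of it, then push the lip back with the closed fingertips.

>>> {"api": "apply_moves", "payload": {"targets": [[0,-0.8,0,0,0,0],[0,-0.8,0,0,0,0],[-0.8,0,-0.05,0,0,0],[-0.8,0,0,0,0,0],[-0.6,0,0,0,0,0],[0,0,0,0,0,0]], "jaw": -1}}

```text
clock: 7.92
eef_pos: [599.3, -53.6, 345.4]
tool_rot: [-1.571, -0.001, 0.033]
force: [0.4, 0.1, 0.3]
width: 0.4
```

Run:
```python
from h import *
import pickle
S=calibration("scene");im=get_image("scene"); W=calibration("wrist"); wi=get_image("wrist")
pickle.dump(W,open("w2.pkl","wb")); cv2.imwrite("pics/w2full.png",wi[:,:,::-1]); cv2.imwrite("pics/s4full.png",im[:,:,::-1])
s=im[110:310,205:385,::-1]
a=cv2.resize(s,(405,450),interpolation=cv2.INTER_CUBIC);b=cv2.resize(np.ascontiguousarray(wi[:,:,::-1]),(395,296))
b=np.vstack([b,np.zeros((154,395,3),np.uint8)])
cv2.imwrite("pics/s4.png",np.hstack([a,b])); print(read_state()["width"],read_state()["eef_pos"])
```

```text
-0.0002741058713750836 [601.31504944 -52.9864146  344.79044873]
```

View pics/s4.png

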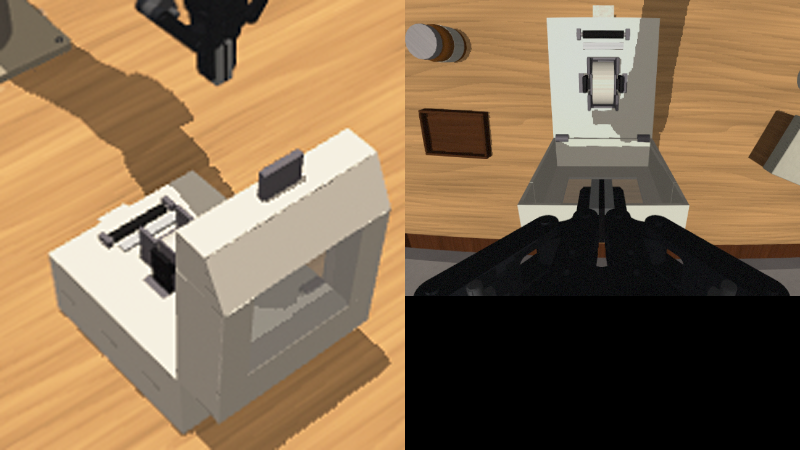

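The cover stands roughly upright with its lip on top, and the cassette and catches are exposed. Pushing the lip back.

>>> {"api": "apply_moves", "payload": {"targets": [[0,0.6,0.08,0,0,0],[0,0.6,0,0,0,0],[0.4,0.1,0,0,0,0],[0.4,0,0,0,0,0],[0.3,0,0,0,0,0],[0.3,0,0,0,0,0],[0.25,0,0,0,0,0],[0.2,0,0,0,0,0]]}}

```text
clock: 9.02
eef_pos: [674.9, -47.1, 291.8]
tool_rot: [-1.571, 0.001, 0.034]
force: [-2.4, -0.5, -1.4]
width: -0.1
```

>>> {"api": "apply_moves", "payload": {"targets": [[-0.7,0,0,0,0,0],[-0.9,0,0,0,0,0],[-0.9,0.5,0,0,0,0],[-0.9,0.5,0,0,0,0],[-0.7,0.5,0,0,0,0],[-0.3,0.3,0,0,0,0],[0,0,0,0,0,0],[0,0,0,0,0,0]], "jaw": 1}}

```text
clock: 10.02
eef_pos: [500.5, -53.0, 220.9]
tool_rot: [-1.571, -0.003, 0.034]
force: [0.9, -0.1, 0.1]
width: 85.6
```

Run:
```python
from h import *
import pickle
S=calibration("scene");im=get_image("scene"); W=calibration("wrist"); wi=get_image("wrist")
pickle.dump(W,open("w3.pkl","wb")); cv2.imwrite("pics/w3full.png",wi[:,:,::-1]); cv2.imwrite("pics/s5full.png",im[:,:,::-1])
a=cv2.resize(np.ascontiguousarray(im[110:310,225:385,::-1]),(320,400),interpolation=cv2.INTER_CUBIC)
b=cv2.resize(np.ascontiguousarray(wi[150:390,180:460,::-1]),(466,400),interpolation=cv2.INTER_CUBIC)
cv2.imwrite("pics/s5.png",np.hstack([a,b])); s=read_state();print(s["width"],s["eef_pos"],s["tool_rot"])
```

```text
85.34578273398037 [500.30990388 -52.99807318 220.76890077] [-1.57093025 -0.00221176  0.03407221]
```

View pics/s5.png

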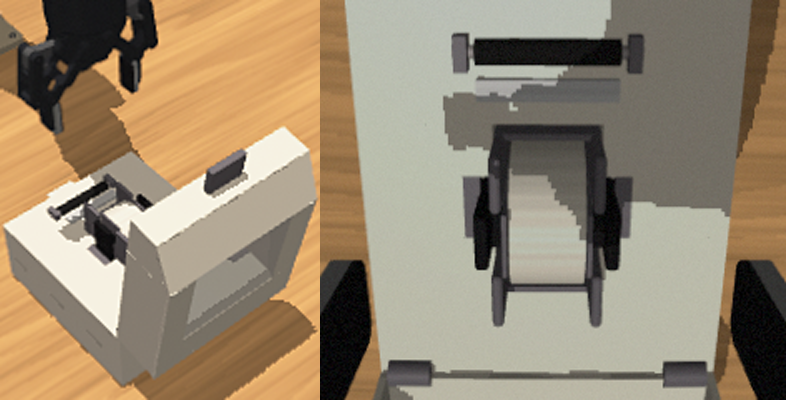

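The cover now leans back. In the wrist crop the cassette's front wall top runs from (498,127) to (604,126). The catches' outer edges are at about x=475 and 620, with their tops ending at y≈268.

Run:
```python
from h import *
import pickle; c=pickle.load(open("w3.pkl","rb"))
np.set_printoptions(precision=1,suppress=True)
w=lambda X,Y:(180+(X-320)/1.664-.2,150+Y/1.664-.2)
for n,p,z in [("catchL top out rear",(475,268),123),("catchR top out rear",(620,268),123),("front L",(498,127),125),("front R",(604,126),125),("rear L",(498,325),125),("rear R",(597,325),125),
 ("slot L front",(464,178),85),("slot L rear",(466,237),85),("slot R front",(631,177),85),("slot R rear",(630,237),85),("hingeL",(408,373),88),("hingeR",(685,373),88)]:
    print(n,onz(c,*w(*p),z))
# cover angle: lip tip in two views
```

```text
catchL top out rear [559.9 -83.1 123. ]
catchR top out rear [557.8 -21.  123. ]
front L [495.7 -73.5 125. ]
front R [493.9 -32.  125. ]
rear L [586.9 -72.9 125. ]
rear R [585.4 -29.4 125. ]
slot L front [534.  -92.3  85. ]
slot L rear [564.9 -91.7  85. ]
slot R front [530.8 -13.8  85. ]
slot R rear [562.2 -11.9  85. ]
hingeL [ 644.4 -122.8   88. ]
hingeR [639.5  22.8  88. ]
```

Run:
```python
from h import *
S=calibration("scene")
K=np.array([[S["fx"],0,S["cx"]],[0,S["fy"],S["cy"]],[0,0,1.]])
T=np.linalg.inv(np.array(S["world_from_camera"]))
def proj(P):
    return cv2.projectPoints(np.array([P],float),cv2.Rodrigues(T[:3,:3])[0],T[:3,3],K,np.array([S["k1"],0,0,0,0.]))[0][0,0].round(1)
for dz in(0,5,10,15,20): print(dz,"shut",proj([600.5,-53.3,345+dz]),"open-",proj([500.4,-53-43-5,220.8+dz]),"open+",proj([500.4,-53+43+5,220.8+dz]))
a=cv2.imread("pics/s4full.png")[110:170,270:340]; b=cv2.imread("pics/s5full.png")[130:200,230:320]
cv2.imwrite("pics/tips.png",np.hstack([cv2.resize(a,(350,300),interpolation=cv2.INTER_NEAREST),cv2.resize(b,(386,300),interpolation=cv2.INTER_NEAREST)]))
```

```text
0 shut [300.6 144.5] open- [250.1 179.2] open+ [289.8 158.6]
5 shut [300.6 142.1] open- [249.9 177.3] open+ [289.7 156.7]
10 shut [300.5 139.8] open- [249.7 175.4] open+ [289.6 154.8]
15 shut [300.5 137.5] open- [249.4 173.4] open+ [289.5 152.9]
20 shut [300.4 135.1] open- [249.2 171.5] open+ [289.5 150.9]
```

View pics/tips.png

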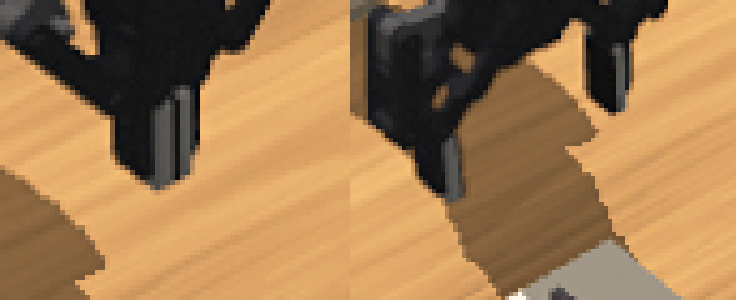

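Shut fingertips coincide with the TCP and open ones sit about 13 mm back. I'll hover over the cassette first, then descend to TCP z≈87 over the catches.

>>> {"api": "apply_moves", "payload": {"targets": [[0.6,0.4,-0.02,0,0,0],[0.58,0.4,0,0,0,0],[0,0.5,0,0,0,0],[0,0,0,0,0,0],[0,0,0,0,0,0]]}}

```text
clock: 10.75
eef_pos: [546.6, -52.3, 168.8]
tool_rot: [-1.571, -0.001, 0.034]
force: [-0.7, -0.4, 0.2]
width: 85.5
```

>>> {"api": "apply_moves", "payload": {"targets": [[0.02,0.6,0,0,0,0],[0,0.6,0,0,0,0],[0,0.5,0,0,0,0],[0,0.34,0,0,0,0],[0,0,0,0,0,0]]}}

```text
clock: 11.38
eef_pos: [546.7, -52.2, 86.3]
tool_rot: [-1.571, 0.001, 0.034]
force: [0.1, -0.3, -0.1]
width: 85.5
```

>>> {"api": "apply_moves", "payload": {"targets": [[0,0,0,0,0,0],[0,0,0,0,0,0],[0,0,0,0,0,0],[0,0,0,0,0,0],[0,0,0,0,0,0],[0,0,0,0,0,0]], "jaw": -1}}

```text
clock: 12.12
eef_pos: [548.1, -52.6, 89.6]
tool_rot: [-1.571, -0.004, 0.034]
force: [-4.0, -0.0, 20.3]
width: 45.3
```

Run:
```python
from h import *
im=get_image("scene"); wi=get_image("wrist"); s=read_state(); print(s["width"],s["eef_pos"],s["force"],s["torque"])
cv2.imwrite("pics/s6full.png",im[:,:,::-1]); cv2.imwrite("pics/w6full.png",wi[:,:,::-1])
a=cv2.resize(np.ascontiguousarray(im[130:290,215:345,::-1]),(455,560),interpolation=cv2.INTER_CUBIC)
b=cv2.resize(np.ascontiguousarray(wi[150:480,150:490,::-1]),(340,330)); b=np.vstack([b,np.zeros((230,340,3),np.uint8)])
cv2.imwrite("pics/s6.png",np.hstack([a,b]))
```

```text
45.46904191926539 [548.06407496 -52.57573314  89.62109899] [-3.86668752 -0.43960444 19.62284748] [-0.01703229  0.87975516 -0.00389932]
```

View pics/s6.png

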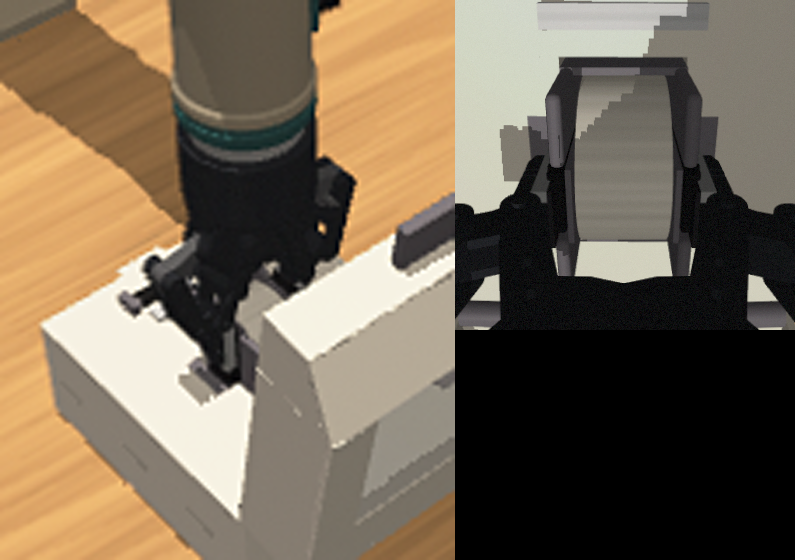

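The fingers appear to sit on both catches. I'll relieve the vertical load before lifting and see how the force responds.

>>> {"api": "apply_moves", "payload": {"targets": [[0,-0.04,0,0,0,0],[0,-0.04,0,0,0,0],[0,0,0,0,0,0]]}}

```text
clock: 12.6
eef_pos: [546.8, -52.1, 90.0]
tool_rot: [-1.571, -0.0, 0.034]
force: [-1.9, -0.8, 4.5]
width: 45.2
```

>>> {"api": "apply_moves", "payload": {"targets": [[0,-0.06,0,0,0,0],[0,-0.06,0,0,0,0],[0,0,0,0,0,0]]}}

```text
clock: 12.98
eef_pos: [546.7, -52.1, 94.4]
tool_rot: [-1.571, 0.0, 0.034]
force: [-0.1, -0.2, -3.1]
width: 44.6
```

>>> {"api": "apply_moves", "payload": {"targets": [[0,-0.1,0,0,0,0],[0,-0.15,0,0,0,0],[0,-0.2,0,0,0,0],[0,-0.25,0,0,0,0],[0,-0.25,0,0,0,0]]}}

```text
clock: 13.6
eef_pos: [546.9, -52.2, 133.4]
tool_rot: [-1.571, -0.0, 0.034]
force: [0.6, 0.2, -3.5]
width: 44.3
```

>>> {"api": "apply_moves", "payload": {"targets": [[0,-0.3,0,0,0,0],[0,-0.3,0,0,0,0],[0,-0.3,0,0,0,0],[0,-0.3,0,0,0,0],[0,-0.3,0,0,0,0],[0,-0.2,0,0,0,0],[0,-0.1,0,0,0,0],[0,0,0,0,0,0],[0,0,0,0,0,0]]}}

```text
clock: 14.72
eef_pos: [546.5, -52.2, 204.1]
tool_rot: [-1.571, 0.001, 0.034]
force: [-0.5, 0.2, -2.7]
width: 44.7
```

Run:
```python
from h import *
im=get_image("scene"); wi=get_image("wrist"); t=get_image("top"); s=read_state(); print(s["width"],s["eef_pos"],s["force"],s["tool_rot"])
cv2.imwrite("pics/s7full.png",im[:,:,::-1]); cv2.imwrite("pics/w7full.png",wi[:,:,::-1]); cv2.imwrite("pics/t7full.png",t[:,:,::-1])
a=cv2.resize(np.ascontiguousarray(im[80:310,205:375,::-1]),(443,600),interpolation=cv2.INTER_CUBIC)
b=cv2.resize(np.ascontiguousarray(wi[150:480,150:490,::-1]),(340,330)); c=cv2.resize(np.ascontiguousarray(t[:,:,::-1]),(340,255))
cv2.imwrite("pics/s7.png",np.hstack([a,np.vstack([b,c,np.zeros((15,340,3),np.uint8)])]))
```

```text
44.84736288248502 [546.61598819 -52.14991434 204.1102132 ] [-0.74457696  0.12570146 -3.30805983] [-1.57070126e+00  7.90387355e-04  3.40470213e-02]
```

View pics/s7.png

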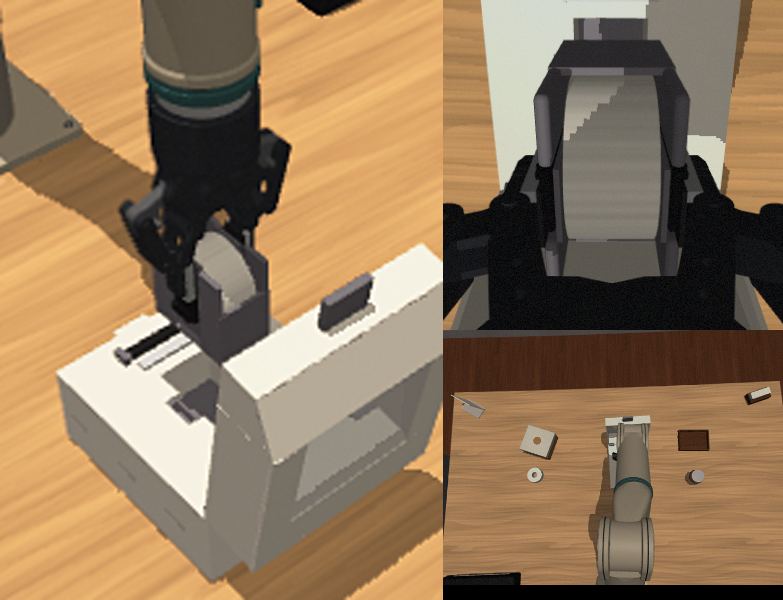

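Run:
```python
from h import *
a=cv2.imread("pics/w6full.png",0);b=cv2.imread("pics/w7full.png",0)
for n,(y0,y1,x0,x1) in {"front":(205,250,235,305),"frontR":(205,250,320,400),"rollrear":(350,395,255,385),"all":(215,395,240,395)}.items():
    r=cv2.matchTemplate(b[y0-15:y1+15,x0-15:x1+15],a[y0:y1,x0:x1],cv2.TM_CCOEFF_NORMED); _,m,_,l=cv2.minMaxLoc(r); print(n,m,np.array(l)-15)
S=calibration("scene"); s=lambda x,y:(205+x/2.606-.3,80+y/2.609-.3)
for n,p in [("tip -y",s(322,300)),("tip +y",s(371,273)),]:
    o,d=ray(S,*p); yy=-49+(-20 if '-' in n else 20); q=o+d*(yy-o[1])/d[1]; print(n,q, "angle",np.arctan2(q[2]-86,643-q[0])+0.075)
```

```text
front 0.8987589478492737 [ 1 -1]
frontR 0.8019323348999023 [0 0]
rollrear 0.8794143795967102 [ 0 -7]
all 0.9350612759590149 [0 0]
tip -y [693.3352498  -69.         306.33088754] angle 1.8703949332618435
tip +y [694.61566602 -29.         307.01668515] angle 1.8752217985946886
```

The cover angle works out to about 1.72 rad; the printed 1.87 had my offset sign reversed. The cassette sits unchanged in the grip, so I'm handing in.

Run:
```python
from h import *
s=read_state(); print(s["clock"],s["eef_pos"],s["width"],s["force"],abs(s["qd"]).max()); print(finish_job())
```

```text
14.875 [546.61598819 -52.14991434 204.1102132 ] 44.84736288248502 [-0.74457696  0.12570146 -3.30805983] 0.0025629922106566875
the job is handed in; nothing more can be done
None
```

The job is handed in at 14.9 s of the 53 s allowed: the cover is open and the arm is holding the cassette above the printer by its pinched catches.

- **Cover:** I raised it by pinching the lip. The lip slipped out of the fingers near upright, so I pushed the cover back the rest of the way with the shut fingertips. The last scene image puts it at about 1.72 rad, leaning back. The script printed 1.87 because I added an offset that should have been subtracted.
- **Cassette:** I pinched both catches and lifted about 114 mm, which puts the underside roughly 70 mm above the deck and clear of the cover. The arm was still. The force reading of about 3.3 N downward fits the cassette's weight.
- **Level:** The wrist image before and after the lift showed no shift overall or at the front wall. One patch on the plain white roll read −7 px, which I put down to its lack of features.
- **Finger opening:** It read about 45 mm where the pinched catches should measure 52 mm. I could not explain this fully. The gripper also read 1.5 to 2 mm low on the 40 mm lip, and the cassette came out freely, so the catches had let go.
- **Closing force:** The wrist showed about 20 N upward as the jaws closed on the catches, which I eased off before lifting.
- **Other things on the counter:** They look unmoved in the final top view, judged by eye.

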